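# Count along the divider rack and push the photocell module into the third gap

### The arm

A 6-joint arm with a two-finger parallel gripper is mounted at the origin on the work surface. World frame = base frame: x ahead of the robot, y to its left, z up, the work surface at z = 0. Lengths are in m, angles in rad, forces in N, time in s.
With the tool pointing down it reaches from about 0.375 to 0.9 m from the base axis. Payload 3.1 kg.
Tool frame: the origin (TCP) lies between the finger pads; the fingertips stand 8 mm ahead of it and the grasp point (between the pads) lies 11 mm behind it; z points along the fingers, y is the line along which they close (so a half turn about z gives the same grasp; the last joint's range is limited). The gripper opens to 87 mm and grips with 3 to 60 N. Pads are 19 mm wide; open, the fingers measure 117 mm over their backs; the gripper's body (75 mm by 190 mm) begins 51 mm behind the grasp point.
Start: joints at [0.958, 0.527, 1.433, -0, 1.181, -0.178], TCP at [0.263, 0.567, 0.231] pointing down, gripper open.
Joint ranges: [-3.08, 3.08], [-0.75, 2.2], [0.22, 2.44], [-1.43, 4.57], [0, 2.65], [-2.85, 2.85]. Speed limits (rad/s): [2.79, 2.79, 3.14, 3.14, 3.14, 3.14].

### API

Orientations are given as a unit quaternion [x, y, z, w].
In Python, from rig import robot, vision, job gives the robot as it stands.
- The arm moves only by the shell command python3 -m handwheel 'ROWS' [OPENING] [FORCE]. ROWS is JSON, a list of rows, each a list of 4 numbers: the shift along the tool's x, y, z as a fraction of full scale, then the turn about the tool's z as a fraction of full scale. A call has 1 to 20 rows; each row is the pose to reach, as a shift and turn from the pose commanded when the call began, along the tool's axes at that moment, turning the shorter way round; what a row does not reach only later rows make up. Full scale, the value 1, is 300 mm for a shift and 2 pi rad for a turn. A row lasts 1/12 s, in which the tool goes at most 41.7 mm and 7.16 degrees, less where a joint would pass 70% of its speed; a pose out of reach is approached as far as the arm can. A call with a number of a shift or a turn outside -1 to 1 is refused whole. A call with a gripper value outside its range is refused whole. OPENING is the opening in per cent of the stroke, from 0 (shut) to 100 (fully open), set as the call begins (- or left out, the last holds). The fingers move at their own pace and stop on an object; FORCE is the grip in N (left out, the last holds). Time passes only in rows, so rows that repeat a pose let the fingers close. It gives the time, the measured TCP pose, the force, the opening and the grip force at its end, in the units of the state.
- robot.get_obs(): the state, without advancing time (a new reading comes with each control period).
- vision.camera(name): name is "scene" or "top" or "wrist"; returns a dict with "frame" (384x512x3 uint8, red, green, blue), "K" (3x3 intrinsics, pixels), "k1" (the pictures are not rectified: a ray, as slopes to the right and down, at radius r is drawn at 1 + k1 r^2 times it, then the intrinsics apply), "cam_to_world" (4x4, takes a point from camera to world coordinates); the wrist camera has in their place "hand_eye" (4x4, takes a point from camera to tool coordinates, whose origin is the TCP and whose axes are the flange's). Camera axes: x right, y down, z forward; pixel columns grow to the right and rows downward; lengths in m; the calibration is good to about 2 mm. A picture is of the moment at which its call begins: read the wrist's pose just before it. There is no depth.
- job.hand_in(): hands the job in; it is judged then, once.
Trained networks look in the newest picture that a camera, given by its name, has taken for a name from the list of things; names that differ only in an ending like _2 or _b are one class to them, and where a whole thing is asked for, a point or a joint stands for the part that bears it (a point fixed in the world has none). Each returns a list of dicts, best first, with "conf" (0 to 1); they miss things now and then, are a little off and sometimes report something else, mostly with a low value. They report only what shows in the picture. A call takes as long as a camera call. They do not tell look-alikes from the thing itself.
- vision.look_for(camera, label): "point" ([row, column] in pixels, amid what is visible of it).
- vision.outline_of(camera, label): "mask" (384x512 bool, what is visible of it) and "point" ([row, column] in pixels, amid what is visible of it).
The state is a dict: "time": time; "q": joint angles; "joint_velocities": joint speeds; "joint_torque": joint torques, N m; "position": TCP position; "tool_rot": TCP orientation; "ft_force": force on the tool from outside, world axes, zero at the start; "moment": the same for the moment, N m; "grip_width": finger opening in m; "grip_force": force on a finger pad.
Only numpy, scipy, OpenCV 4.12 (cv2) and the standard library are available. Lean on these libraries where they do the work, as an engineer would, in place of code of your own. Each camera call takes 0.05 s, during which the arm holds its last target. There are 200 camera calls.

### The job

Find the photocell module's place in the divider rack by counting gaps, full or empty, from the end nearest the cast iron crank sorter: with a fingertip, touch the steel rail on top over the first gap, then the second, then the third. Then push the photocell module along the table, nose first, into that third gap until it stops against the back plate. Push only, never lift it, leave everything else where it is, and finish with the robot clear.

Things in the scene. Friction and masses are not known exactly. Their poses are not given: they have to be found in the camera images.
- rack: Grey steel divider rack fixed to the table, 340 mm wide (y), 66 mm deep: six gaps side by side, open in front (to the robot) and above, a steel rail across the top front. Origin on the table under the middle of the rail's front face; +x runs into the gaps, +y to the robot's left, yaw within 0.15 rad. Gap centres at y = 125, 75, 25, -25, -75, -125 mm; each mouth 44 mm wide, dividers 4 mm thick, from x = 0.
- rack_stop (a point): Middle of the back plate's front face, 62 mm behind the rail's front face, 20 mm up. Fully home, the module's nose touches this plate: its origin is then at x = 27 mm in the rack's frame and its tail stands 8 mm out in front of the rail, so a vertical finger pushes it home without reaching under the rail. The table is the floor of the gaps.
- rail_a: The stretch of rail over the first gap from the rack's left (+y) end: 30 mm long, 14 mm deep, rigid, a blank card on its front. Origin at the centre of its flat top, 48 mm above the table, 7 mm behind the rail's front face; axes as the rack's. Rail underside 40 mm up: the module passes below. The 20 mm of flush rail over each divider belong to no gap.
- rail_b: The stretch of rail over the second gap from the rack's left (+y) end: 30 mm long, 14 mm deep, rigid, a blank card on its front. Origin at the centre of its flat top, 48 mm above the table, 7 mm behind the rail's front face; axes as the rack's. Rail underside 40 mm up: the module passes below. The 20 mm of flush rail over each divider belong to no gap.
- rail_c: The stretch of rail over the third gap from the rack's left (+y) end: 30 mm long, 14 mm deep, rigid, a blank card on its front. Origin at the centre of its flat top, 48 mm above the table, 7 mm behind the rail's front face; axes as the rack's. Rail underside 40 mm up: the module passes below. The 20 mm of flush rail over each divider belong to no gap.
- rail_d: The stretch of rail over the fourth gap from the rack's left (+y) end: 30 mm long, 14 mm deep, rigid, a blank card on its front. Origin at the centre of its flat top, 48 mm above the table, 7 mm behind the rail's front face; axes as the rack's. Rail underside 40 mm up: the module passes below. The 20 mm of flush rail over each divider belong to no gap.
- rail_e: The stretch of rail over the fifth gap from the rack's left (+y) end: 30 mm long, 14 mm deep, rigid, a blank card on its front. Origin at the centre of its flat top, 48 mm above the table, 7 mm behind the rail's front face; axes as the rack's. Rail underside 40 mm up: the module passes below. The 20 mm of flush rail over each divider belong to no gap.
- rail_f: The stretch of rail over the sixth gap from the rack's left (+y) end: 30 mm long, 14 mm deep, rigid, a blank card on its front. Origin at the centre of its flat top, 48 mm above the table, 7 mm behind the rail's front face; axes as the rack's. Rail underside 40 mm up: the module passes below. The 20 mm of flush rail over each divider belong to no gap.
- sorter_shaft (a point): Dark cast iron crank-driven parts sorter, about 350 mm long with its handle (x), 170 mm wide, 260 mm high: drum on two A-frames, hopper, flywheel, turning handle facing the robot. This point: where the crank shaft leaves the frame, 150 mm up. The sorter stands beyond the rack's left or right end; a grey power supply stands at the other. On the rack's +y side: count rail_a, rail_b, rail_c. On the -y side: rail_f, rail_e, rail_d.
- photocell: The part to push: loose black block 70 mm long (x, nose at +x), 36 wide, 24 high, 0.10 to 0.21 kg, a grey glass dome in an aluminium ring on top (36 mm in all), three brass screws near its tail. Origin at the centre of its underside. It starts flat on the table 70 to 100 mm in front of the rail, anywhere along the rack (y within 120 mm), nose to the rack within 0.3 rad.
- photocell_nose (a point): The middle of the photocell module's nose face (the end face away from the brass screws), 35 mm from its origin along its +x, 12 mm up.
- switch_module: Bystander: loose module of the same 70 x 36 x 24 mm housing with a toggle switch on top (38 mm high), already home in the second gap from one end of the rack. Origin at the centre of its underside.
- relay_module: Bystander: loose module of the same 70 x 36 x 24 mm housing with a clear-covered relay on top (37 mm high), already home in the second gap from the other end. Origin at the centre of its underside.
- motor_housing: Bystander: loose dented aluminium motor housing, upright, 52 mm diameter, 70 mm high, in front of the rack's left end. Origin at the centre of its underside.
- dial_knob: Bystander: loose brown bakelite dial knob, 44 mm diameter, 21 mm high, in front of the rack's right end. Origin at the centre of its underside.
- bumper: Bystander: loose red plastic bumper bar on a steel strip, 22 x 86 x 26 mm (x, y, z), on the robot's side of the photocell module's area, towards the right. Origin at the centre of its underside.
- castor_wheel: Bystander: loose black rubber wheel lying flat, 42 mm diameter, 19 mm high, on the robot's side of the module's area, towards the left. Origin at the centre of its underside.
- screwdriver: Bystander: loose screwdriver, 170 mm long, lying behind the rack, on the left. Origin under the middle of its length, on the table, its length along its x.
- screw_jar: Bystander: loose clear jar of screws with a steel cap, 48 mm diameter, 60 mm high, behind the rack, on the right. Origin at the centre of its underside.
Not all that is in view belongs to the job. What is shaped like the photocell but red is not meant.

How it is judged:
By the outcome, as a careful person would: the job done as asked, in the order asked, and still so for the second after the job is handed in, with the robot touching nothing.
It also fails if it takes over 70 s, if anything falls off the work surface, if the arm or the gripper's body presses on something with over 40 N, if the wrist force passes 120 N, or if a joint passes its speed limit or range.

## Working session

There is one attempt and no reset: what is moved stays moved. The work goes in short steps, Python scripts to look and compute and a shell command to move; the robot and the scene stay as the last step left them, time stands still between calls to the robot, and variables do not carry over. Pictures are saved under pics/ and viewed, at most 10 in all, crops included, and the job is handed in when it is done.

```bash
ls; mkdir -p pics; cat > h.py <<'E'
import numpy as np, cv2
from rig import robot, vision, job
from scipy.spatial.transform import Rotation as R
def cam(n):
    o=robot.get_obs(); c=vision.camera(n)
    if n=="wrist":
        T=np.eye(4);T[:3,:3]=R.from_quat(o["tool_rot"]).as_matrix();T[:3,3]=o["position"]
        c["cam_to_world"]=T@np.array(c["hand_eye"])
    return c
def ray(c,p):
    K=np.array(c["K"]);k=c["k1"]
    d=np.array([(p[1]-K[0,2])/K[0,0],(p[0]-K[1,2])/K[1,1]]);u=d.copy()
    for _ in range(30): u=d/(1+k*(u@u))
    T=np.array(c["cam_to_world"]);return T[:3,3],T[:3,:3]@np.array([u[0],u[1],1])
def at(c,p,z):
    o,d=ray(c,p);return (o+d*(z-o[2])/d[2])
def proj(c,X):
    T=np.linalg.inv(np.array(c["cam_to_world"]));X=T[:3,:3]@np.array(X)+T[:3,3]
    u=X[:2]/X[2];u=u*(1+c["k1"]*(u@u));K=np.array(c["K"])
    return np.array([K[1,1]*u[1]+K[1,2],K[0,0]*u[0]+K[0,2]])
def save(c,n,crop=None,s=1):
    f=c["frame"][:,:,::-1]
    if crop: f=f[crop[0]:crop[1],crop[2]:crop[3]]
    cv2.imwrite("pics/"+n+".png",cv2.resize(f,None,fx=s,fy=s,interpolation=cv2.INTER_CUBIC))
E
python3 - <<'E'
from h import *
np.set_printoptions(precision=3,suppress=True)
a=cam("top");save(a,"top",None,1.5)
H=dict(rack=.048,rail_a=.048,photocell=.024,switch_module=.03,relay_module=.03,motor_housing=.07,dial_knob=.02,bumper=.026,castor_wheel=.019,sorter_shaft=.15,photocell_nose=.012,rack_stop=.02)
for l,z in H.items():
    for d in vision.look_for("top",l)[:7]: print(l,round(d["conf"],2),np.round(d["point"]),at(a,d["point"],z))
b=cam("scene");save(b,"scene",None,1.5)
for l,z in H.items():
    for d in vision.look_for("scene",l)[:7]: print("S",l,round(d["conf"],2),np.round(d["point"]),at(b,d["point"],z))
print(robot.get_obs())
E
```

```text
pics
rack 0.95 [167. 246.] [0.662 0.042 0.048]
rack 0.36 [169. 202.] [0.659 0.174 0.048]
rack 0.33 [259. 254.] [0.389 0.024 0.048]
rail_a 0.59 [176. 285.] [ 0.632 -0.073  0.048]
rail_a 0.46 [173. 254.] [0.644 0.019 0.048]
rail_a 0.38 [172. 217.] [0.649 0.13  0.048]
photocell 0.81 [208. 249.] [0.54  0.037 0.024]
photocell 0.58 [236. 181.] [0.463 0.238 0.024]
photocell 0.49 [213. 213.] [0.528 0.144 0.024]
switch_module 0.53 [170. 267.] [ 0.656 -0.022  0.03 ]
relay_module 0.7 [168. 222.] [0.666 0.115 0.03 ]
relay_module 0.6 [201. 319.] [ 0.557 -0.173  0.03 ]
motor_housing 0.6 [193. 156.] [0.583 0.304 0.07 ]
motor_housing 0.48 [170. 267.] [ 0.646 -0.02   0.07 ]
dial_knob 0.5 [201. 320.] [ 0.558 -0.18   0.02 ]
bumper 0.74 [257. 255.] [0.395 0.023 0.026]
castor_wheel 0.67 [258. 254.] [0.391 0.024 0.019]
castor_wheel 0.66 [248. 211.] [0.424 0.15  0.019]
castor_wheel 0.34 [138. 422.] [ 0.75  -0.51   0.019]
sorter_shaft 0.87 [136. 423.] [ 0.708 -0.452  0.15 ]
photocell_nose 0.84 [236. 178.] [0.464 0.25  0.012]
photocell_nose 0.82 [206. 246.] [0.551 0.045 0.012]
photocell_nose 0.67 [207. 215.]
[... 982 characters left out ...]
 309.] [0.462 0.259 0.012]
S photocell_nose 0.73 [197. 265.] [0.542 0.046 0.012]
S photocell_nose 0.57 [185. 289.] [0.534 0.142 0.012]
S rack_stop 0.87 [225. 283.] [0.668 0.055 0.02 ]
S rack_stop 0.42 [301. 126.] [ 0.696 -0.483  0.02 ]
{'time': 1.3, 'q': array([ 0.957,  0.527,  1.433, -0.   ,  1.181, -0.178]), 'joint_velocities': array([ 0.001, -0.001,  0.001, -0.001,  0.001,  0.001]), 'joint_torque': array([ -0.   , -44.   , -17.698,   0.064,   0.05 ,  -0.   ]), 'position': array([0.263, 0.567, 0.231]), 'tool_rot': array([0.216, 0.976, 0.   , 0.   ]), 'ft_force': array([ 0.161, -0.364, -0.781]), 'moment': array([-0.04 , -0.021, -0.021]), 'grip_force': 0.0, 'grip_width': 0.08671589322501208}
```

View pics/top.png

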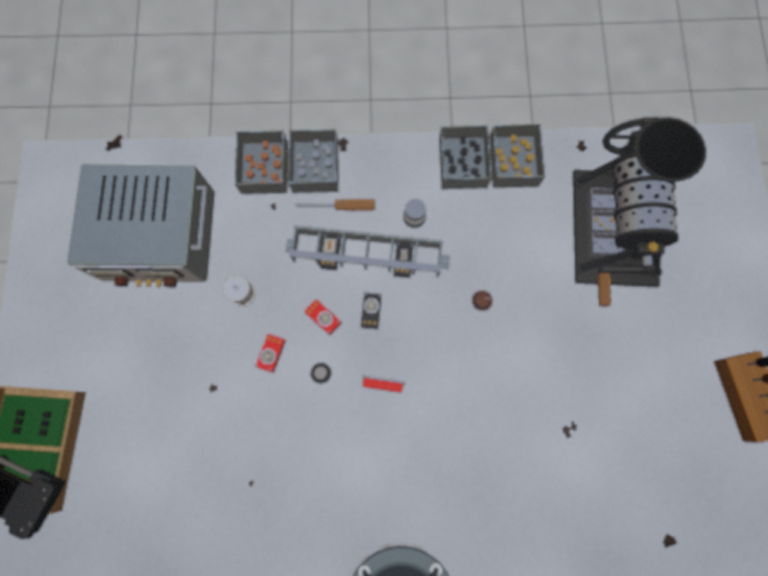

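View pics/scene.png

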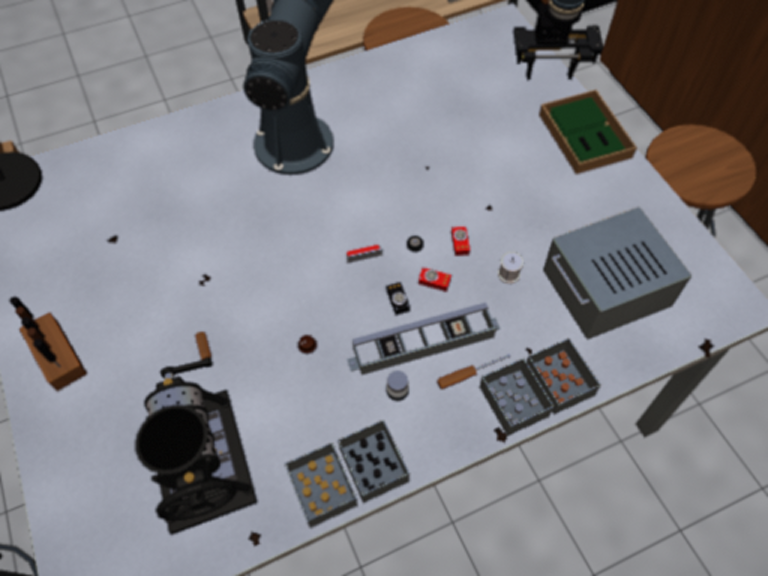

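The sorter (top view px ~ (200,640) at 1.5x) is on the rack's −y side, so the count is rail_f, rail_e, rail_d. The photocell candidates in the top view are the black block at row 208, col 249, and red look-alikes at (213,213) and (236,181). The black one with the brass screws fits. I'm closing the gripper and moving overhead.

```bash
python3 -m handwheel '[[-0.74,-0.64,-0.12,0],[-0.74,-0.64,-0.12,0],[-0.74,-0.64,-0.12,0],[-0.74,-0.64,-0.12,0],[-0.74,-0.64,-0.12,0],[-0.74,-0.64,-0.12,0],[-0.74,-0.64,-0.12,0],[-0.74,-0.64,-0.12,0],[-0.74,-0.64,-0.12,0]]' 0 20
python3 -m handwheel '[[-0.74,-0.64,-0.12,0.2],[-0.74,-0.64,-0.12,0.2],[-0.74,-0.64,-0.12,0.2],[-0.74,-0.64,-0.12,0.2],[-0.74,-0.64,-0.12,0.2],[-0.74,-0.64,-0.12,0.2],[-0.74,-0.64,-0.12,0.2],[-0.74,-0.64,-0.12,0.2],[-0.74,-0.64,-0.12,0.2],[-0.74,-0.64,-0.12,0.2],[-0.74,-0.64,-0.12,0.2],[-0.74,-0.64,-0.12,0.2],[-0.74,-0.64,-0.12,0.2]]'
python3 - <<'E'
from h import *
np.set_printoptions(precision=3,suppress=True)
a=cam("wrist");save(a,"w1",None,1.5)
np.save("w1.npy",dict(a),allow_pickle=True)
print(a["hand_eye"],a["K"],a["k1"])
H=dict(rack=.048,rail_a=.048,photocell=.024,photocell_nose=.012,rack_stop=.02)
for l,z in H.items():
    for d in vision.look_for("wrist",l)[:7]: print(l,round(d["conf"],2),np.round(d["point"]),at(a,d["point"],z))
E
```

```text
time: 2.05
position: [0.3851, 0.2975, 0.2672]
tool_rot: [0.218, 0.976, 0.0, 0.001]
ft_force: [-1.1, 0.5, -0.2]
grip_width: 0.0351
grip_force: 0.0
time: 3.13
position: [0.5041, 0.0328, 0.3024]
tool_rot: [0.747, 0.665, -0.0, -0.0]
ft_force: [0.3, 0.2, 0.5]
grip_width: 0.0003
grip_force: 0.0
[[ 0.    -0.956 -0.294  0.081]
 [ 1.    -0.     0.001 -0.   ]
 [-0.001 -0.294  0.956 -0.155]
 [ 0.     0.     0.     1.   ]] [[271.391   0.    253.399]
 [  0.    271.391 192.968]
 [  0.      0.      1.   ]] 0.01093034605222031
rack 0.79 [125. 372.] [0.682 0.071 0.048]
rail_a 0.83 [ 85. 349.] [0.65  0.13  0.048]
rail_a 0.8 [ 44. 353.] [0.656 0.181 0.048]
rail_a 0.7 [158. 345.] [0.643 0.027 0.048]
rail_a 0.57 [185. 337.] [ 0.629 -0.014  0.048]
photocell 0.84 [ 15. 207.] [0.464 0.244 0.024]
photocell 0.8 [ 92. 264.] [0.533 0.137 0.024]
photocell_nose 0.8 [ 15. 210.] [0.467 0.248 0.012]
photocell_nose 0.65 [ 86. 268.] [0.539 0.144 0.012]
photocell_nose 0.59 [151. 279.] [0.547 0.044 0.012]
rack_stop 0.69 [124. 372.] [0.694 0.07  0.02 ]
```

View pics/w1.png

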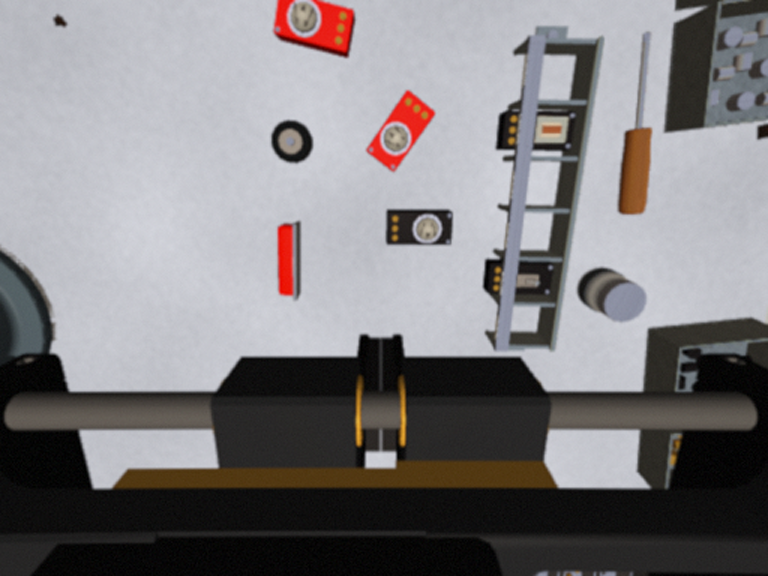

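The wrist view shows the black photocell at (row 151, col 279), nose right (screws left), level with the third gap from the rack's −y (lower) end. The red copies are at (15,207) and (87,267). I'll confirm this in an enlarged crop that also covers the rack edges.

```bash
python3 - <<'E'
from h import *
a=np.load("w1.npy",allow_pickle=True).item()
save(a,"w1c",(15,240,245,415),2.6)
g=cv2.cvtColor(a["frame"],cv2.COLOR_RGB2GRAY)
sub=g[130:172,250:312]; m=(sub<90).astype(np.uint8)
n,lab,st,_=cv2.connectedComponentsWithStats(m);i=1+np.argmax(st[1:,4]);ys,xs=np.where(lab==i)
r=cv2.minAreaRect(np.float32(np.c_[xs+250,ys+130]));print(st[i],r)
for p in cv2.boxPoints(r): print(np.round(p,1),at(a,p[::-1],.024).round(4))
E
```

```text
[  8  10  43  23 611] ((279.0, 151.0), (22.0, 42.0), 90.0)
[258. 140.] [0.5152 0.067  0.024 ]
[300. 140.] [0.5809 0.0594 0.024 ]
[300. 162.] [0.5786 0.0244 0.024 ]
[258. 162.] [0.5114 0.0323 0.024 ]
```

View pics/w1c.png

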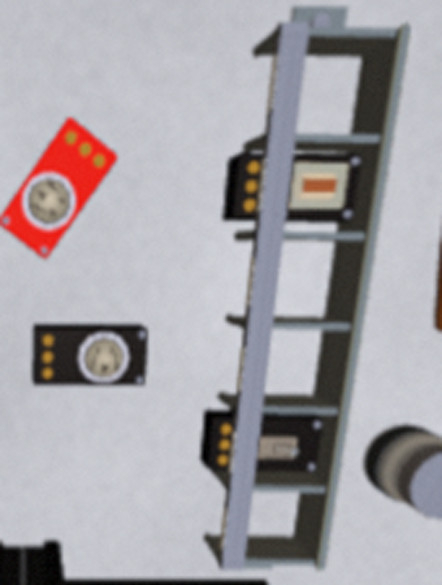

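The crop confirms the black block with three brass screws (tail, left) and the dome. The gap in line with it, between the dividers at crop rows ~322 and ~410, is the third from the −y end and is empty. The switch module is home in the second gap. Next I'll compute the rack pose from the rail-top corners.

```bash
python3 - <<'E'
from h import *
np.set_printoptions(precision=4,suppress=True)
a=np.load("w1.npy",allow_pickle=True).item()
C=[(281,24),(308,26),(246,567),(223,567)]
P=np.array([at(a,(15+y/2.6-.5,245+x/2.6-.5),.048)[:2] for x,y in C]);print(P)
print("len",np.linalg.norm(P[0]-P[3]),np.linalg.norm(P[1]-P[2]),"depth",np.linalg.norm(P[0]-P[1]),np.linalg.norm(P[2]-P[3]))
ctr=P.mean(0);v=P[0]-P[3]+P[1]-P[2];yaw=np.arctan2(-v[0],v[1]);print("railcentre",ctr,"yaw",yaw)
# edges along the rail: subpixel check at rows by gradient
g=cv2.GaussianBlur(cv2.cvtColor(a["frame"],cv2.COLOR_RGB2GRAY),(3,3),0)
ex=np.array([np.cos(yaw),np.sin(yaw)]);ey=np.array([-ex[1],ex[0]])
O=ctr-.007*ex
pc=np.array([.5465,.0458])
print("photocell in rack",ex@(pc-O),ey@(pc-O))
T=np.array(R.from_quat(robot.get_obs()["tool_rot"]).as_matrix());p=robot.get_obs()["position"];print(p,"toolx",T[:,0],"tooly",T[:,1])
for n,y in zip("fed",(-.125,-.075,-.025)):
    X=ctr+y*ey; d=np.r_[X,.1]-p; print(n,X,"tool units",(T.T@d)/.3)
f=a["frame"].copy()
f=np.ascontiguousarray(f[:,:,::-1]);f=cv2.resize(f,None,fx=3,fy=3)
for y in (-.17,-.125,-.1,-.075,-.05,-.025,0,.025,.05,.075,.1,.125,.17):
    for x,z in ((0,.048),(.014,.048),(.062,.04)):
        q=proj(a,np.r_[O+x*ex+y*ey,z]);cv2.circle(f,(int(q[1]*3+1.5),int(q[0]*3+1.5)),2,(0,255,0),-1)
for s in (-.035,.035):
    for t in(-.018,.018):
        q=proj(a,np.r_[pc+s*np.array([.9934,-.115])+t*np.array([.115,.9934]),.024]);cv2.circle(f,(int(q[1]*3+1.5),int(q[0]*3+1.5)),2,(0,255,0),-1)
cv2.imwrite("pics/ov.png",f[45:645,740:1240])
E
```

```text
[[ 0.6556  0.205 ]
 [ 0.6691  0.2025]
 [ 0.6312 -0.0957]
 [ 0.6168 -0.094 ]]
len 0.3015303697935971 0.30056382400538983 depth 0.013785126800717203 0.014555188675598706
railcentre [0.6432 0.0545] yaw -0.127786819468205
photocell in rack -0.08776903199061573 -0.020928511074767096
[0.5042 0.0318 0.3026] toolx [0.1194 0.9929 0.    ] tooly [ 0.9929 -0.1194  0.0001]
f [ 0.6272 -0.0695] tool units [-0.2862  0.4475  0.6754]
e [ 0.6336 -0.0199] tool units [-0.1196  0.4489  0.6754]
d [0.64   0.0297] tool units [0.0471 0.4502 0.6754]
```

View pics/ov.png

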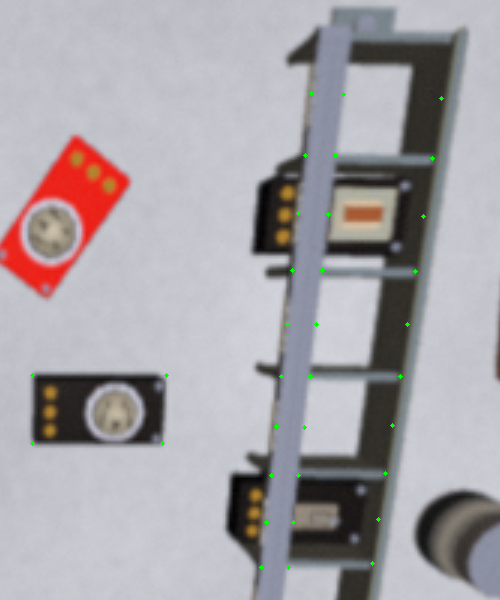

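The model fits: dividers and rail line up and the rail depth is 14 mm. The photocell sits at rack (−88, −21) mm, nearly parallel. Next is touching f: hover first, then descend.

```bash
python3 -m handwheel '[[-0.286,0.447,0.6,0],[-0.286,0.447,0.6,0],[-0.286,0.447,0.6,0],[-0.286,0.447,0.7,0],[-0.286,0.447,0.7,0],[-0.286,0.447,0.7,0],[-0.286,0.447,0.7,0],[-0.286,0.447,0.7,0],[-0.286,0.447,0.78,0],[-0.286,0.447,0.78,0],[-0.286,0.447,0.81,0],[-0.286,0.447,0.81,0],[-0.286,0.447,0.81,0]]'
```

```text
time: 4.52
position: [0.6271, -0.0693, 0.061]
tool_rot: [0.748, 0.663, 0.0, 0.001]
ft_force: [0.3, 0.3, -0.5]
grip_width: 0.0007
grip_force: 0.0
```

```bash
python3 -m handwheel '[[0,0,0.01,0],[0,0,0.015,0],[0,0,0.02,0],[0,0,0.02,0],[0,0,0.02,0]]'
```

```text
time: 4.93
position: [0.6276, -0.0697, 0.0564]
tool_rot: [0.748, 0.663, 0.001, 0.001]
ft_force: [-3.2, 0.5, 12.3]
grip_width: 0.0005
grip_force: 6.0
```

Rail f has been touched with 12 N. Next are e and d, each with a lift in between.

```bash
python3 -m handwheel '[[0,0,-0.1,0],[0,0,-0.1,0],[0.166,0.001,-0.1,0],[0.166,0.001,-0.1,0],[0.166,0.001,-0.1,0],[0.166,0.001,-0.05,0],[0.166,0.001,-0.02,0],[0.166,0.001,-0.01,0],[0.166,0.001,-0.005,0],[0.166,0.001,0,0],[0.166,0.001,0,0],[0.166,0.001,0,0]]'
```

```text
time: 5.93
position: [0.6324, -0.0208, 0.0564]
tool_rot: [0.749, 0.663, -0.001, -0.001]
ft_force: [-6.1, 1.8, 18.9]
grip_width: 0.0006
grip_force: 9.3
```

```bash
python3 -m handwheel '[[0,0,-0.1,0],[0,0,-0.1,0],[0.166,0.001,-0.1,0],[0.166,0.001,-0.1,0],[0.166,0.001,-0.1,0],[0.166,0.001,-0.05,0],[0.166,0.001,-0.02,0],[0.166,0.001,-0.01,0],[0.166,0.001,-0.005,0],[0.166,0.001,0,0],[0.166,0.001,0,0],[0.166,0.001,0,0]]'
```

```text
time: 6.93
position: [0.6386, 0.0282, 0.0564]
tool_rot: [0.749, 0.663, -0.001, -0.001]
ft_force: [-6.9, 1.3, 20.3]
grip_width: -0.0001
grip_force: 9.9
```

All three touches are done in order. Now I'm going to a stage behind the photocell, turning so the 30 mm side of the fingers faces its tail.

```bash
python3 -m handwheel '[[0,0,-0.16,0],[0,0,-0.16,0],[0.016,-0.504,-0.16,-0.25],[0.016,-0.504,-0.16,-0.25],[0.016,-0.504,-0.16,-0.25],[0.016,-0.504,-0.16,-0.25],[0.016,-0.504,-0.16,-0.25],[0.016,-0.504,-0.16,-0.25],[0.016,-0.504,-0.16,-0.25],[0.016,-0.504,-0.16,-0.25],[0.016,-0.504,-0.16,-0.25],[0.016,-0.504,-0.16,-0.25],[0.016,-0.504,-0.16,-0.25],[0.016,-0.504,-0.16,-0.25],[0.016,-0.504,-0.16,-0.25],[0.016,-0.504,-0.16,-0.25],[0.016,-0.504,-0.16,-0.25]]'
python3 - <<'E'
from h import *
np.set_printoptions(precision=4,suppress=True)
a=cam("wrist");np.save("w2.npy",dict(a),allow_pickle=True);save(a,"w2",None,1.5)
o=robot.get_obs();T=R.from_quat(o["tool_rot"]).as_matrix();p=o["position"];print(p,T[:,0],T[:,1])
for x,y in((.4904,.0523),):
    print((T.T@(np.array([x,y,.018])-p))/.3)
E
```

```text
time: 8.35
position: [0.49, 0.0513, 0.1013]
tool_rot: [0.062, 0.998, -0.0, -0.0]
ft_force: [0.4, -0.7, -0.5]
grip_width: 0.0008
grip_force: 0.0
[0.49   0.0515 0.1014] [-0.9924  0.1228  0.0003] [ 0.1228  0.9924 -0.0002]
[-0.0011  0.003   0.2779]
```

View pics/w2.png

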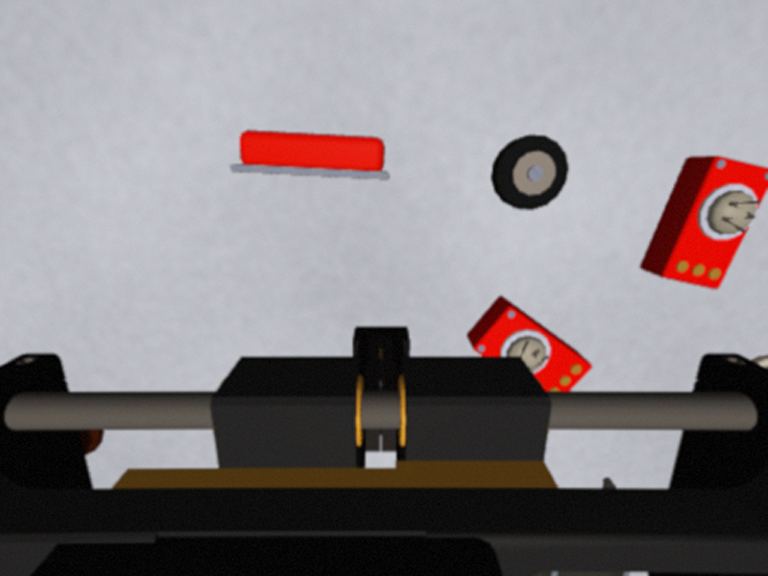

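The module is hidden behind the hand from here and nothing stands near the fingers. I'll descend, then push with a slight drift of −4 mm in y, stopping just before the mouth.

```bash
python3 -m handwheel '[[0,0.003,0.13,0],[0,0.003,0.24,0],[0,0.003,0.278,0],[0,0.003,0.278,0],[0,0.003,0.278,0]]'
python3 -m handwheel '[[-0.02,0,0,0],[-0.03,0,0,0],[-0.04,0,0,0],[-0.05,-0.001,0,0],[-0.06,-0.002,0,0],[-0.07,-0.003,0,0],[-0.08,-0.004,0,0],[-0.09,-0.005,0,0],[-0.1,-0.006,0,0],[-0.11,-0.007,0,0],[-0.12,-0.008,0,0],[-0.13,-0.009,0,0],[-0.14,-0.01,0,0],[-0.15,-0.011,0,0],[-0.16,-0.012,0,0],[-0.17,-0.013,0,0],[-0.17,-0.013,0,0]]'
python3 - <<'E'
from h import *
for n in("top","scene"):
    a=cam(n); np.save(n+"3.npy",dict(a),allow_pickle=True)
    p=proj(a,[.60,.04,.03]);r,c=int(p[0]),int(p[1])
    save(a,n+"3",(r-45,r+45,c-60,c+60),6)
E
```

```text
time: 8.82
position: [0.4897, 0.0528, 0.0176]
tool_rot: [0.061, 0.998, 0.0, -0.001]
ft_force: [0.1, 0.2, -0.5]
grip_width: 0.0005
grip_force: 0.0
time: 10.23
position: [0.5416, 0.0426, 0.0182]
tool_rot: [0.06, 0.998, -0.0, 0.001]
ft_force: [0.6, -0.4, -0.0]
grip_width: 0.0006
grip_force: 0.0
```

View pics/scene3.png

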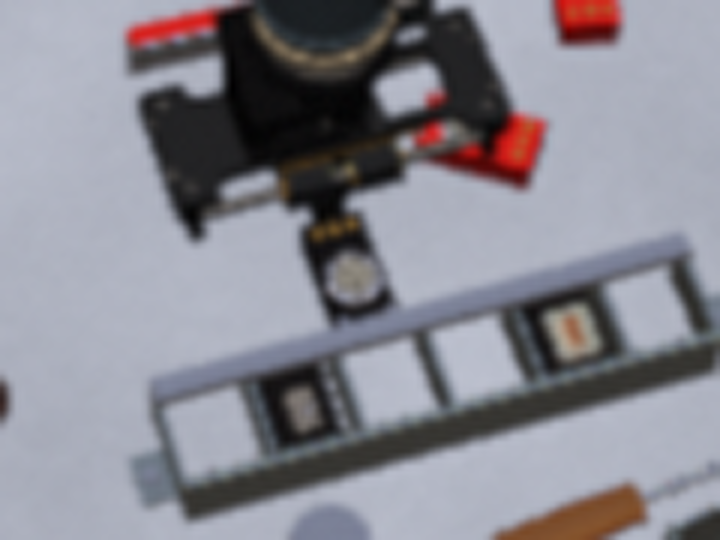

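```bash
python3 - <<'E'
from h import *
np.set_printoptions(precision=4,suppress=True)
a=np.load("scene3.npy",allow_pickle=True).item()
p=proj(a,[.60,.04,.03]);r0,c0=int(p[0])-45,int(p[1])-60
O=np.array([.6363,.0554]);ex=np.array([.9918,-.1274]);ey=np.array([.1274,.9918])
def rk(x,y,z):
    P=at(a,(r0+(y+.5)/6-.5,c0+(x+.5)/6-.5),z)[:2]-O;return np.array([ex@P,ey@P])*1e3
for n,x,y,z in(("dome",355,277,.036),("tailR",302,230,.024),("tailL",358,213,.024),("noseR",335,322,.024),("noseL",396,303,.024),("rail -y",152,382,.048),("rail +y",688,237,.048),("rail midgap check",0,0,.048)): print(n,rk(x,y,z))
# overlay: module predicted at rack (-48,-25), aligned
f=cv2.resize(a["frame"][r0:r0+90,c0:c0+120,::-1],None,fx=6,fy=6,interpolation=cv2.INTER_CUBIC)
def dot(x,y,z,col):
    q=proj(a,np.r_[O+x*ex+y*ey,z]);cv2.circle(f,(int((q[1]-c0+.5)*6),int((q[0]-r0+.5)*6)),3,col,-1)
for s in(-.035,.035):
    for t in(-.018,.018): dot(-.048+s,-.025+t,.024,(0,255,0))
for y in(-.15,-.1,-.05,0,.05,.1,.15): dot(0,y,.048,(0,0,255));dot(.066,y,.04,(255,0,255))
cv2.imwrite("pics/ov3.png",f)
E
```

```text
dome [-32.5507 -26.2611]
tailR [-76.6831 -42.9148]
tailL [-77.6398  -9.732 ]
noseR [-15.4323 -43.2626]
noseL [-16.5188  -7.7124]
rail -y [   1.9075 -151.0036]
rail +y [  5.5172 152.5885]
rail midgap check [-263.1897 -166.5779]
```

View pics/ov3.png

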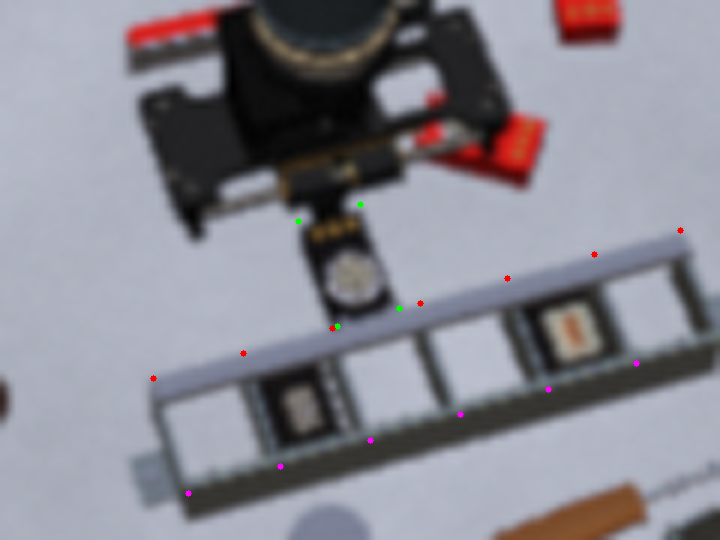

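The module is at about (−47, −25.5) mm in the rack frame and parallel, so it's centred on the third gap. Now pushing straight in.

```bash
python3 -m handwheel '[[-0.015,0,0,0],[-0.03,0,0,0],[-0.045,0,0,0],[-0.06,0,0,0],[-0.075,0,0,0],[-0.09,0,0,0],[-0.105,0,0,0],[-0.12,0,0,0],[-0.135,0,0,0],[-0.15,0,0,0],[-0.165,0,0,0],[-0.18,0,0,0],[-0.195,0,0,0],[-0.21,-0.001,0,0],[-0.225,-0.001,0,0],[-0.235,-0.001,0,0],[-0.235,-0.001,0,0]]'
python3 -m handwheel '[[-0.005,0,0,0],[-0.01,0,0,0],[-0.015,0,0,0],[-0.015,0,0,0]]'
```

```text
time: 11.75
position: [0.6115, 0.0338, 0.0182]
tool_rot: [0.06, 0.998, -0.0, 0.001]
ft_force: [-0.3, -0.4, -0.3]
grip_width: 0.0005
grip_force: 0.0
time: 12.08
position: [0.6135, 0.0338, 0.018]
tool_rot: [0.06, 0.998, 0.0, -0.001]
ft_force: [-3.4, -0.2, 2.0]
grip_width: 0.0005
grip_force: 1.4
```

```bash
python3 -m handwheel '[[-0.007,0,0,0],[-0.014,0,0,0],[-0.014,0,0,0],[-0.014,0,0,0]]'
```

```text
time: 12.42
position: [0.6137, 0.0338, 0.0177]
tool_rot: [0.06, 0.998, 0.0, -0.006]
ft_force: [-9.3, -0.1, 4.9]
grip_width: -0.0
grip_force: 4.5
```

The push stopped firmly, with the finger about where home should be. I'll back off, rise and check.

```bash
python3 -m handwheel '[[0.05,0,0,0],[0.15,0,0,0],[0.2,0,0,0],[0.2,0,-0.15,0],[0.25,0,-0.3,0],[0.4,0,-0.45,0],[0.55,0,-0.6,0],[0.55,0,-0.7,0],[0.55,0,-0.7,0],[0.55,0,-0.7,0],[0.55,0,-0.7,0],[0.55,0,-0.7,0]]'
python3 - <<'E'
from h import *
ims=[]
for n in("top","scene"):
    a=cam(n); np.save(n+"4.npy",dict(a),allow_pickle=True)
    p=proj(a,[.64,.045,.03]);r,c=int(p[0]),int(p[1])
    ims.append(cv2.resize(a["frame"][r-28:r+28,c-60:c+60,::-1],(640,299),interpolation=cv2.INTER_CUBIC))
cv2.imwrite("pics/fin.png",np.vstack(ims))
E
```

```text
time: 13.42
position: [0.4559, 0.0528, 0.2283]
tool_rot: [0.06, 0.998, -0.0, 0.001]
ft_force: [-0.3, -0.4, -0.4]
grip_width: 0.0006
grip_force: 0.0
```

View pics/fin.png

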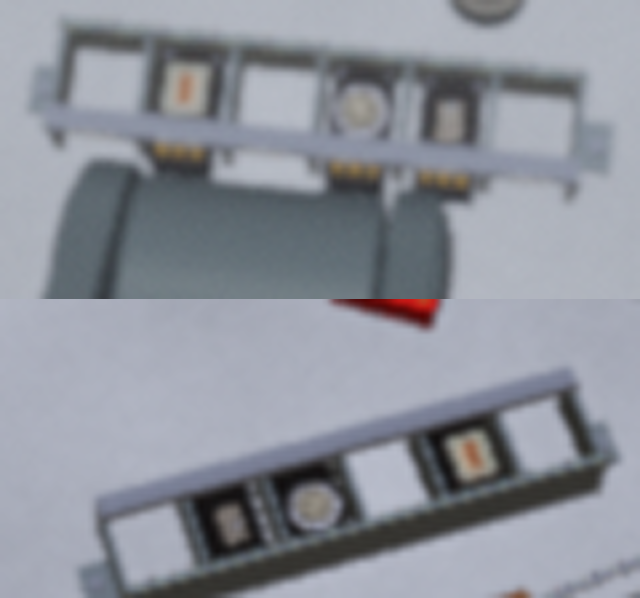

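Both views show the photocell in the third gap from the sorter end. Its tail and screws are level with its two home neighbours, nothing else has moved, and the arm is clear.

```bash
python3 -c "
from rig import job
print(job.hand_in())"
```

```text
the job is handed in; nothing more can be done
None
```

I touched rail_f, rail_e and rail_d in that order, then pushed the photocell module into the third gap from the sorter end until it stopped, level with its two neighbours that were already home. I backed the robot clear and handed in the job at about 13.5 s.

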